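# Switch the ball sorter to its other tray

## Task

On the wooden ball sorter, press down the raised end of the seesaw gate so that it rocks over its pivot and stays tipped to the other side; then push the metal shutter fully aside so that the three waiting balls roll down into the tray on that other side. Only push with the fingertips: do not touch the balls, leave the things standing around where they are, and finish clear of everything.

Things in the scene. Friction and masses are not known exactly. Their poses are not given: they have to be found in the camera images.
- sorter: Fixed wooden ball sorter, about 300 x 540 x 220 mm; its place and yaw change. Origin: underside of its base board, on the table, below the gate's pivot. Own axes: +y to its left tray, +x uphill along the feed chute (away from the robot at yaw 0), z up. Trays at its two ends, the gate across the middle between them, the feed chute behind.
- tray_left (a point): Middle of the inner floor of the left (+y) tray, 17 mm above the table; inside 110 mm (sorter's x) x 140 mm (y), rim 57 mm above the table, outer wall 97 mm.
- tray_right (a point): The same point of the right (-y) tray.
- chute_lip (a point): Lower end of the feed chute's floor, 156 mm above the table, at the sorter's x 25 mm, y 0. The chute, 36 mm wide inside, walls 28 mm high and 5 mm thick, climbs from here towards +x by 0.2 rad for 190 mm; balls leaving it drop into the middle of the gate.
- gate (a joint): Angle of the seesaw gate, a wooden trough 280 mm long on the sorter's y; pivot along the sorter's x, 100 mm above its origin. +0.22 rad: tipped fully left (+y end down, balls roll into the left tray); -0.22: fully right. Top-heavy (30 mm steel knob 104 mm above the pivot): it rests only at a stop and starts at either. Under 1 N on the raised plate rocks it past the middle; it then falls over.
- pad_left (a point): Centre of the upper face of the thumb plate at the gate's left (+y) end, 57 (x) x 50 (y) x 6 mm, on the trough's side towards the sorter's -x. Moves with the gate: sorter's x -60 mm, y about +113 mm, height 139 mm with that end up, 90 mm with it down. The trough's wall rises 20 mm over the plate (70 mm at mid-gate), 37 mm from this point towards +x; nothing stands above.
- pad_right (a point): The same point on the thumb plate at the gate's right (-y) end (y about -113 mm).
- shutter (a joint): Slide of the aluminium shutter that holds the balls back in the feed chute, in m: near 0 shut, 0.05 fully aside (its stop). Slides along the sorter's +y, stays where it is left, friction about 1 N. A ball passes from about 0.034 on.
- shutter_tab (a point): Middle of the outer face (looking to the sorter's -y) of the shutter's upright push tab, a plate 34 (x) x 6 (y) x 50 mm (z), reaching 22 mm above and 28 mm below this point. Shut, it lies at the sorter's x 61 mm, y -88 mm, height 203 mm, 65 mm outside the chute's right wall (wall top 192 mm high here). Push it towards the sorter's +y, 50 mm. Free space around it.
- ball1_center (a point): Centre of wooden ball 1 (the first, against the shutter), 32 mm diameter, 14 g; it waits in the feed chute behind the shutter.
- ball2_center (a point): Centre of wooden ball 2 (the second), 32 mm diameter, 14 g; it waits in the feed chute behind the shutter.
- ball3_center (a point): Centre of wooden ball 3 (the last, highest up), 32 mm diameter, 14 g; it waits in the feed chute behind the shutter.
- ball1: The same ball 1 as a body (its origin turns as it rolls: use its centre).
- ball2: The same ball 2 as a body (its origin turns as it rolls: use its centre).
- ball3: The same ball 3 as a body (its origin turns as it rolls: use its centre).
- jar: Bystander: jar, 54 mm wide, 75 mm tall, standing on the table in the nook left of the feed chute, behind the left tray. Origin: centre of its underside.
- sanding_block: Bystander: cork sanding block 60 x 100 x 34 mm in the nook right of the feed chute. Origin: centre of its underside.
- paint_a: Bystander: paint bottle, 48 mm wide, 130 mm tall, left of the sorter. Origin: centre of its underside.
- paint_b: Bystander: paint bottle like the other.
- bucket: Bystander: open plastic bucket, 150 mm wide, 140 mm tall, left of the sorter. Origin: centre of its underside.
- scraper: Bystander: flat scraper lying right of the sorter.
- brush: Bystander: paint brush lying right of the sorter.

How it is judged:
By the outcome, as a careful person would: the job done as asked, in the order asked, and still so for the second after the job is handed in, with the robot touching nothing.
It also fails if it takes over 48 s, if anything falls off the work surface, if the arm or the gripper's body presses on something with over 40 N, if the wrist force passes 120 N, or if a joint passes its speed limit or range.

## Robot

A 6-joint arm with a two-finger parallel gripper is mounted at the origin on the work surface. World frame = base frame: x ahead of the robot, y to its left, z up, the work surface at z = 0. Lengths are in m, angles in rad, forces in N, time in s.
With the tool pointing down it reaches from about 0.25 to 0.725 m from the base axis. Payload 4 kg.
Tool frame: the origin (TCP) lies midway between the tips of the shut fingers; the grasp point (between the pads) lies 19 mm behind it; z points along the fingers, y is the direction in which the jaws open and shut (so a half turn about z gives the same grasp; the last joint's range is limited). The gripper opens to 85 mm and grips with 20 to 120 N. Pads are 22 mm wide; open, the fingers measure 114 mm over their backs; the gripper's body (76 mm by 85 mm) begins 54 mm behind the grasp point. The pads swing forward as they close: fully open they stand 13 mm farther back than shut.
Start: joints at [-1.232, 0.241, 0.005, 1.335, 0, 1.571], TCP at [0.166, -0.472, 0.231] pointing down, gripper open.
Joint ranges: [-2.72, 2.72], [-1.05, 1.87], [-1.09, 1.28], [-1.99, 2.15], [-1.42, 1.44], [-3.14, 3.14]. Speed limits (rad/s): [2.79, 2.79, 3.14, 3.14, 3.14, 3.14].

## Interface

Orientations are given as a unit quaternion [x, y, z, w].
In Python, from workcell import get_obs, camera, camera_model, job_done, masks_of gives the robot as it stands.
- The arm moves only by the tool jog_arm, never from a script. Its argument "deltas" is a list that holds one entry, the list of rows, each a list of 7 numbers: the shift along the tool's x, y, z in mm, then the turn, a rotation vector about the tool's x, y, z in degrees, then the finger opening in mm, from 0 to 85.4. A call has 1 to 5 rows; each row shifts and turns the pose as measured when the row begins, along the tool's axes as they then stand; what a row does not reach is not made up. A row lasts 1/10 s, in which the tool goes at most 50 mm and 8.59 degrees, less where a joint would pass 70% of its speed; a pose out of reach is approached as far as the arm can. A call with a gripper value outside its range is refused whole. The fingers move at their own pace and stop on an object; the grip force is fixed at half the most. Time passes only in rows, so rows that do not move let the fingers close. It gives the time, the measured TCP pose, the force and the opening at its end, in the units of the state.
- get_obs(): the state, without advancing time (a new reading comes with each control period).
- camera(name): name is "scene" or "top" or "wrist"; returns the picture (384x512x3 uint8, red, green, blue); there is no depth.
- camera_model(name): a dict with "fovy" (degrees; the focal length in pixels is half the picture's height over the tangent of half this angle, whatever the lens; pixels are square), "cx", "cy" (the principal point, pixels), "pose" (4x4, takes a point from camera to world coordinates); the wrist camera has in their place "T_tool_cam" (4x4, takes a point from camera to tool coordinates, whose origin is the TCP and whose axes are the flange's). Camera axes: x right, y down, z forward; pixel columns grow to the right and rows downward; lengths in m; the calibration is good to about 2 mm. A picture is of the moment at which its call begins: read the wrist's pose just before it. camera_model takes no time and is no camera call.
- job_done(): hands the job in, once; it reports no verdict.
Trained networks look in the newest picture that a camera, given by its name, has taken for a name from the list of things; names that differ only in an ending like _2 or _b are one class to them, and where a whole thing is asked for, a point or a joint stands for the part that bears it (a point fixed in the world has none). Each returns a list of dicts, best first, with "conf" (0 to 1); they miss things now and then, are a little off and sometimes report something else, mostly with a low value. They report only what shows in the picture. A call takes as long as a camera call.
- masks_of(target, camera): "pixels" (384x512 bool, what is visible of it) and "at" ([column, row] in pixels, amid what is visible of it).
The state is a dict: "clock": time; "joint_pos": joint angles; "joint_vel": joint speeds; "tau": joint torques, N m; "eef_pos": TCP position; "tool_rot": TCP orientation; "ft_force": force on the tool from outside, world axes, zero at the start; "ft_torque": the same for the moment, N m; "grip_width": finger opening in m.
Only numpy, scipy, OpenCV 4.12 (cv2) and the standard library are available. Lean on these libraries where they do the work, as an engineer would, in place of code of your own. Each camera call takes 0.05 s, during which the arm holds its last target. There are 200 camera calls.

## Working session

There is one attempt and no reset: what is moved stays moved. The work goes in short steps, Python scripts to look and compute and a tool call to move; the robot and the scene stay as the last step left them, time stands still between calls to the robot, and variables do not carry over. Pictures are saved under pics/ and viewed, about 8 in all and at most 12, crops included, and the job is handed in when it is done.

Besides the shell and the picture viewer there is one more tool, called after "Request:" as name(argument=value, ...) on one line, values as JSON. jog_arm: Moves the arm, as the interface text tells. Its arguments: {"type":"object","properties":{"deltas":{"type":"array"}},"required":["deltas"]}

```bash
mkdir -p pics; ls; python3 - <<'E'
from workcell import *
import cv2, numpy as np
for n in ("scene","top"):
    im=camera(n); cv2.imwrite(f"pics/{n}0.png",cv2.cvtColor(im,cv2.COLOR_RGB2BGR))
    m=camera_model(n); print(n,m["fovy"],m["cx"],m["cy"],np.round(m["pose"],3).tolist(), [k for k in m])
    for t in ("sorter","gate","pad_left","pad_right","shutter","shutter_tab","ball1_center"):
        print(t,[(round(d["conf"],2),np.round(d["at"]).tolist(),int(d["pixels"].sum())) for d in masks_of(t,n)[:3]])
o=get_obs(); print(o["clock"],o["eef_pos"],o["tool_rot"],o["ft_force"])
E
```

```text
pics
scene 54.188288906540606 258.45868082014255 196.8042095229817 [[-0.522, 0.447, -0.727, 1.424], [0.853, 0.268, -0.448, 0.532], [-0.005, -0.854, -0.521, 0.796], [0.0, 0.0, 0.0, 1.0]] ['fovy', 'cx', 'cy', 'pose']
sorter [(0.61, [432.0, 285.0], 4404)]
gate [(0.82, [260.0, 204.0], 1172), (0.39, [240.0, 229.0], 8009), (0.24, [223.0, 188.0], 223)]
pad_left [(0.78, [256.0, 199.0], 1182)]
pad_right [(0.64, [255.0, 200.0], 1269), (0.41, [172.0, 186.0], 268), (0.22, [227.0, 211.0], 61)]
shutter [(0.63, [226.0, 191.0], 259)]
shutter_tab [(0.51, [224.0, 190.0], 245), (0.42, [257.0, 200.0], 1229)]
ball1_center [(0.53, [246.0, 232.0], 8142)]
top 51.17341633710446 255.865578161311 190.338365654809 [[-0.022, -0.991, 0.132, 0.363], [-1.0, 0.023, 0.005, -0.036], [-0.007, -0.132, -0.991, 1.402], [0.0, 0.0, 0.0, 1.0]] ['fovy', 'cx', 'cy', 'pose']
sorter [(0.86, [256.0, 183.0], 7358), (0.36, [259.0, 183.0], 1995)]
gate [(0.79, [258.0, 182.0], 2007)]
pad_left [(0.74, [260.0, 186.0], 1919)]
pad_right [(0.71, [257.0, 185.0], 1961)]
shutter [(0.58, [259.0, 185.0], 1843), (0.52, [256.0, 161.0], 36)]
shutter_tab []
ball1_center [(0.48, [252.0, 139.0], 70), (0.38, [253.0, 151.0], 64)]
0.8 [ 0.16617768 -0.47157787  0.23133977] [9.85684268e-01 1.68601670e-01 1.10809510e-05 2.56445081e-05] [-0.27213198  0.04114119  0.71167113]
```

```bash
python3 - <<'E'
import cv2
a=cv2.imread("pics/top0.png")[60:300,120:400]; cv2.imwrite("pics/top0c.png",cv2.resize(a,None,fx=2.5,fy=2.5,interpolation=cv2.INTER_CUBIC)[:600])
E
```

```text
(no output)
```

View pics/top0c.png

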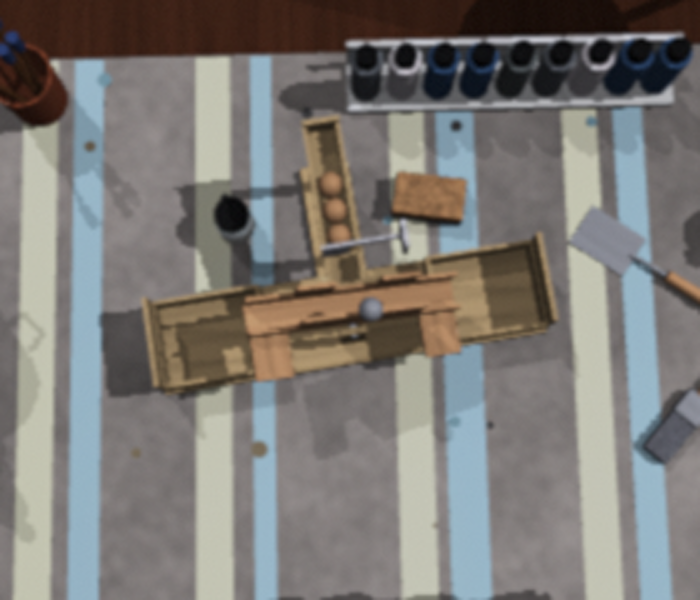

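View pics/scene0.png

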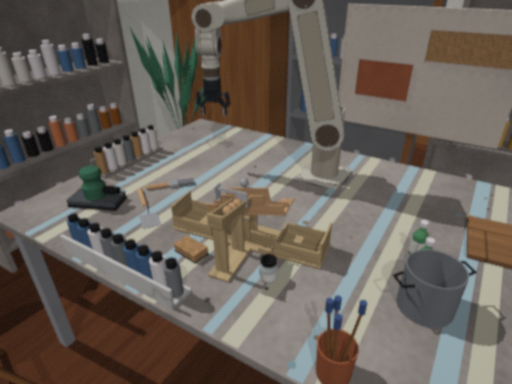

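The left plate looks raised: the knob leans right, and the left plate is higher in the scene view. Crop pixels in the top view: left plate centre (272,356), right plate (441,331), tab top (403,237), and chute end (303,122)-(338,118). I'll fit the pose to these and compare both gate signs.

```bash
cat > h.py <<'E'
import numpy as np, cv2
from workcell import *
from scipy.spatial.transform import Rotation as R
def proj(m,P,pose=None):
    T=np.linalg.inv(m["pose"] if pose is None else pose); p=np.atleast_2d(P)@T[:3,:3].T+T[:3,3]
    f=192/np.tan(np.radians(m["fovy"]/2)); return np.c_[m["cx"]+f*p[:,0]/p[:,2], m["cy"]+f*p[:,1]/p[:,2]]
def s2w(q,P):
    return np.atleast_2d(P)@R.from_euler("z",q[2]).as_matrix().T+[q[0],q[1],0]
def report(q):
    o=get_obs(); Rt=R.from_quat(o["tool_rot"]); print("t",o["clock"],"tcp",np.round(o["eef_pos"],4),"sorter",np.round((o["eef_pos"]-[q[0],q[1],0])@R.from_euler("z",q[2]).as_matrix(),4),"F",np.round(o["ft_force"],1),"w",round(o["grip_width"],3)); return o
E
python3 - <<'E'
from h import *
from scipy.optimize import least_squares
m=camera_model("top")
def pts(g):
    l=(.139,.09) if g<0 else (.09,.139)
    c=.1+.104*np.cos(g); 
    return np.array([[-.06,.113,l[0]],[-.06,-.113,l[1]],[.061,-.085,.225],[.211,.023,.222],[.211,-.023,.222]]), [0,.104*np.sin(g),c]
px=np.array([[272,356],[441,331],[403,237],[303,122],[338,118]])/2.5+[120,60]
for g in (-.22,.22):
    P,k=pts(g)
    s=least_squares(lambda q:(proj(m,s2w(q,P))-px).ravel(),[.4,0,.1],loss="soft_l1")
    print(g,s.x.round(4),s.cost,(s.fun.reshape(-1,2)*2.5).round(1).tolist())
    f=lambda P:((proj(m,s2w(s.x,P))-[120,60])*2.5).round().tolist()
    print("knob(370,308)",f(k),"outer wall ends (150,345),(548,280)",f([[0,.27,.097],[0,-.27,.097]]),"balls y0",f([[.1,0,.19]]))
    print("pad,tab",s2w(s.x,P[:3]).round(3).tolist())
    ms=camera_model("scene"); print("scene pads",proj(ms,s2w(s.x,P[:3])).round())
E
```

```text
-0.22 [ 0.5663 -0.0432  0.1469] 8.11179913295117 [[-2.9, 3.2], [0.2, 3.1], [7.4, -11.6], [-1.6, 0.2], [0.5, -2.0]]
knob(370,308) [[368.0, 287.0]] outer wall ends (150,345),(548,280) [[146.0, 338.0], [550.0, 269.0]] balls y0 [[335.0, 213.0]]
pad,tab [[0.49, 0.06, 0.139], [0.523, -0.164, 0.09], [0.639, -0.118, 0.225]]
scene pads [[286. 202.]
 [225. 201.]
 [213. 185.]]
0.22 [ 0.5652 -0.0391  0.1253] 7.325258589199315 [[-4.3, 6.1], [-0.0, 1.3], [5.4, -9.3], [-1.3, 0.2], [1.0, -1.2]]
knob(370,308) [[327.0, 294.0]] outer wall ends (150,345),(548,280) [[143.0, 334.0], [548.0, 274.0]] balls y0 [[334.0, 214.0]]
pad,tab [[0.492, 0.066, 0.09], [0.52, -0.159, 0.139], [0.636, -0.116, 0.225]]
scene pads [[286. 215.]
 [226. 189.]
 [214. 185.]]
```

```bash
python3 - <<'E'
import cv2
a=cv2.imread("pics/scene0.png")[170:290,160:340]; cv2.imwrite("pics/s0c.png",cv2.resize(a,None,fx=4,fy=4,interpolation=cv2.INTER_CUBIC))
E
```

```text
(no output)
```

View pics/s0c.png

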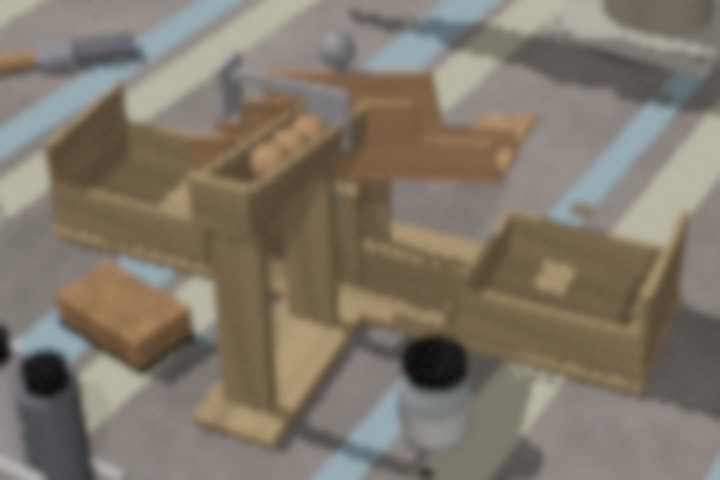

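The scene view confirms the gate is tipped right, so the left end is raised, with its plate corner at crop (535,118). I'll refit with the knob, tab and end walls from both cameras and drop the chute end.

```bash
python3 - <<'E'
from h import *
from scipy.optimize import least_squares
mt,ms=camera_model("top"),camera_model("scene"); g=-.22
knob=[0,.104*np.sin(g),.1+.104*np.cos(g)]
P=np.array([[-.06,.113,.139],[-.06,-.113,.09],[.061,-.085,.225],knob,[0,.27,.097],[0,-.27,.097]])
px=np.array([[272,356],[441,331],[403,237],[370,308],[150,345],[548,280]])/2.5+[120,60]
Q=np.array([knob,[.061,-.085,.225]]); qx=np.array([[337,48],[231,60]])/4+[160,170]
def fun(q):
    r=(proj(mt,s2w(q,P))-px); r[4:]*=[1,0.3]
    return np.r_[r.ravel(),(proj(ms,s2w(q,Q))-qx).ravel()]
s=least_squares(fun,[.55,-.04,.15],loss="soft_l1"); print(s.x.round(4),s.fun.reshape(-1,2).round(1).tolist())
np.save("q.npy",s.x)
print("pads,tab",s2w(s.x,P[:3]).round(3).tolist(), "chute end", ((proj(mt,s2w(s.x,[[.211,.023,.222],[.211,-.023,.222],[.025,0,.156]]))-[120,60])*2.5).round())
o=report(s.x); print(R.from_quat(o["tool_rot"]).as_matrix().round(3).tolist())
w=camera_model("wrist"); print(w["fovy"],np.array(w["T_tool_cam"]).round(3).tolist())
E
```

```text
[ 0.5488 -0.0413  0.2005] [[-0.3, 8.5], [0.3, 4.5], [1.2, -0.2], [-1.5, -3.2], [-1.3, 2.0], [-0.3, -1.0], [-1.2, 2.1], [-0.8, -1.6]]
pads,tab [[0.468, 0.057, 0.139], [0.513, -0.164, 0.09], [0.626, -0.112, 0.225]] chute end [[291. 139.]
 [328. 131.]
 [344. 291.]]
t 0.8 tcp [ 0.1662 -0.4716  0.2313] sorter [-0.4606 -0.3454  0.2313] F [-0.3  0.   0.7] w 0.085
[[0.943, 0.332, 0.0], [0.332, -0.943, -0.0], [0.0, 0.0, -1.0]]
62.63673178723849 [[-0.0, -0.951, -0.308, 0.08], [1.0, -0.0, -0.001, 0.0], [0.0, -0.308, 0.951, -0.142], [0.0, 0.0, 0.0, 1.0]]
```

```bash
python3 - <<'E'
from h import *
from scipy.optimize import least_squares
mt,ms=camera_model("top"),camera_model("scene"); g=-.22
def mk(kx):
  k=[kx,.104*np.sin(g),.1+.104*np.cos(g)]
  return np.array([[-.06,.113,.139],[-.06,-.113,.09],[.061,-.085,.225],k,[0,.27,.097],[0,-.27,.097],[.211,.023,.222],[.211,-.023,.222]]),np.array([k,[.061,-.085,.225],[-.0885,.138,.144]])
px=np.array([[272,356],[441,331],[403,237],[370,308],[150,345],[548,280],[303,122],[338,118]])/2.5+[120,60]
qx=np.array([[337,48],[231,60],[535,118]])/4+[160,170]
for ch in (0,1):
  def fun(q):
    P,Q=mk(q[3]); P=P.copy(); P[4:6,0]=q[4]
    r=(proj(mt,s2w(q,P))-px); r[6:]*=ch
    return np.r_[r.ravel(),(proj(ms,s2w(q,Q))-qx).ravel()]
  s=least_squares(fun,[.55,-.04,.15,-.02,0],loss="soft_l1"); print(s.x.round(4),s.cost,s.fun.reshape(-1,2).round(1).tolist())
np.save("q.npy",s.x[:3])
print("pads,tab",s2w(s.x,mk(0)[0][:3]).round(3).tolist())
report(s.x)
E
```

```text
[ 0.5683 -0.0413  0.142  -0.0293 -0.0143] 14.992125398801328 [[-1.9, 0.5], [-0.6, 0.8], [2.4, -5.2], [0.0, 0.3], [-1.5, 0.3], [1.3, -0.4], [-0.0, -0.0], [-0.0, -0.0], [-0.4, 0.4], [-4.9, 0.1], [2.1, -0.8]]
[ 0.5663 -0.0418  0.1402 -0.0272 -0.0123] 15.79127428578452 [[-1.8, 1.1], [-0.4, 1.5], [2.7, -4.5], [0.1, 0.3], [-1.5, 0.2], [1.4, -0.2], [-0.7, -0.0], [0.2, -0.8], [-0.5, 0.4], [-4.7, -0.3], [2.3, -1.1]]
pads,tab [[0.491, 0.062, 0.139], [0.523, -0.162, 0.09], [0.639, -0.117, 0.225]]
t 0.8 tcp [ 0.1662 -0.4716  0.2313] sorter [-0.4563 -0.3696  0.2313] F [-0.3  0.   0.7] w 0.085
```

The fits agree now: sorter at about (0.566,-0.042) with yaw 0.14, and the left pad near (0.491,0.062,0.139). The tab is 1 cm uncertain, so I'll check it close up. Next I align the tool with the sorter's axes, close the fingers and move over the left pad.

Request:
jog_arm(deltas=[[[0,0,-20,0,0,5.7,0],[0,0,-20,0,0,5.7,0],[31,-39,0,0,0,0,0],[31,-39,0,0,0,0,0],[31,-39,0,0,0,0,0]]])

```text
clock: 1.3
eef_pos: [0.243, -0.3454, 0.2716]
tool_rot: [0.998, 0.06, 0.0, 0.0]
ft_force: [1.5, -0.4, 0.3]
grip_width: 0.012
```

Request:
jog_arm(deltas=[[[31,-39,0,0,0,0,0],[31,-39,0,0,0,0,0],[31,-39,0,0,0,0,0],[31,-39,0,0,0,0,0],[31,-39,0,0,0,0,0]]])

```text
clock: 1.8
eef_pos: [0.3738, -0.1311, 0.273]
tool_rot: [0.998, 0.058, 0.003, 0.002]
ft_force: [1.4, -0.6, 0.8]
grip_width: 0.0004
```

```bash
python3 - <<'E'
from h import *
q=np.load("q.npy"); o=report(q); print(R.from_quat(o["tool_rot"]).as_matrix().round(3).tolist())
E
```

```text
t 1.8 tcp [ 0.3738 -0.1311  0.273 ] sorter [-0.2031 -0.0616  0.273 ] F [ 1.4 -0.6  0.8] w 0.0
[[0.993, 0.115, 0.006], [0.115, -0.993, -0.004], [0.005, 0.004, -1.0]]
```

Request:
jog_arm(deltas=[[[31,-39,0,0,0,0,0],[31,-39,0,0,0,0,0],[31,-39,0,0,0,0,0],[10,-30,0,0,0,0,0],[0,0,0,0,0,0,0]]])

```text
clock: 2.3
eef_pos: [0.4612, 0.0343, 0.2736]
tool_rot: [0.998, 0.062, 0.005, 0.002]
ft_force: [-0.4, -0.4, 0.6]
grip_width: -0.0001
```

```bash
python3 - <<'E'
from h import *
q=np.load("q.npy"); o=report(q); w=camera_model("wrist")
im=camera("wrist")[:,:,::-1].copy()
T=np.eye(4);T[:3,:3]=R.from_quat(o["tool_rot"]).as_matrix();T[:3,3]=o["eef_pos"]; T=T@w["T_tool_cam"]
P=[[-.06,.113,.139],[-.0885,.138,.144],[-.0315,.138,.144],[-.06,-.113,.09],[.061,-.088,.225],[.025,0,.156]]
for (u,v) in proj(w,s2w(q,P),T): print(u.round(),v.round()); cv2.drawMarker(im,(int(u),int(v)),(0,0,255),cv2.MARKER_CROSS,12,1)
cv2.imwrite("pics/w1.png",cv2.resize(im,(768,576)))
E
```

```text
t 2.3 tcp [0.4612 0.0343 0.2736] sorter [-0.0934  0.09    0.2736] F [-0.4 -0.4  0.6] w -0.0
232.0 141.0
205.0 174.0
200.0 109.0
455.0 130.0
605.0 -76.0
376.0 29.0
```

View pics/w1.png

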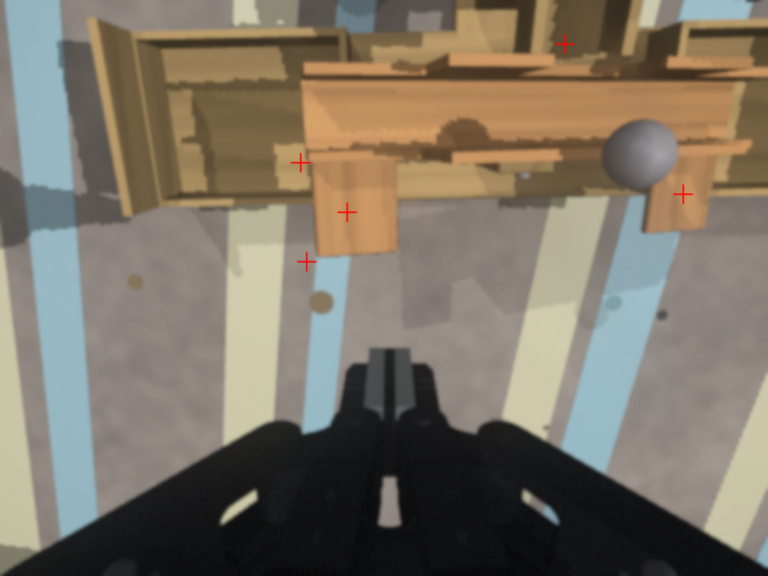

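The wrist view shows the raised left plate centred at (357,206), about 6 mm from my prediction at (347,212). That is well within the plate, so I'll go over it and down to just above.

Request:
jog_arm(deltas=[[[28,-24,0,0,0,0,0],[0,0,0,0,0,0,0],[0,0,45,0,0,0,0],[0,0,40,0,0,0,0],[0,0,15,0,0,0,0]]])

```text
clock: 2.85
eef_pos: [0.4889, 0.0536, 0.1748]
tool_rot: [0.998, 0.059, 0.009, 0.003]
ft_force: [-0.0, -0.9, 0.2]
grip_width: 0.0
```

```bash
python3 - <<'E'
from h import *
q=np.load("q.npy"); o=report(q)
E
```

```text
t 2.85 tcp [0.4889 0.0536 0.1748] sorter [-0.0633  0.1053  0.1748] F [-0.  -0.9  0.2] w 0.0
```

Request:
jog_arm(deltas=[[[0,-10,10,0,0,0,0],[0,0,15,0,0,0,0],[0,0,12,0,0,0,0],[0,0,10,0,0,0,0],[0,0,10,0,0,0,0]]])

```text
clock: 3.35
eef_pos: [0.4874, 0.0543, 0.1164]
tool_rot: [0.998, 0.058, 0.009, 0.002]
ft_force: [1.0, 0.5, -0.5]
grip_width: 0.0001
```

Request:
jog_arm(deltas=[[[0,0,8,0,0,0,0],[0,0,5,0,0,0,0],[0,0,0,0,0,0,0],[0,0,0,0,0,0,0]]])

```text
clock: 3.75
eef_pos: [0.4874, 0.0535, 0.102]
tool_rot: [0.998, 0.058, 0.009, 0.002]
ft_force: [-0.3, 0.1, -0.4]
grip_width: -0.0003
```

```bash
python3 - <<'E'
from h import *
q=np.load("q.npy"); o=report(q); w=camera_model("wrist")
im=camera("wrist")[:,:,::-1].copy()
cv2.imwrite("pics/w2.png",cv2.resize(im,(640,480)))
E
```

```text
t 3.75 tcp [0.4874 0.0535 0.102 ] sorter [-0.0648  0.1054  0.102 ] F [-0.3  0.1 -0.4] w -0.0
```

View pics/w2.png

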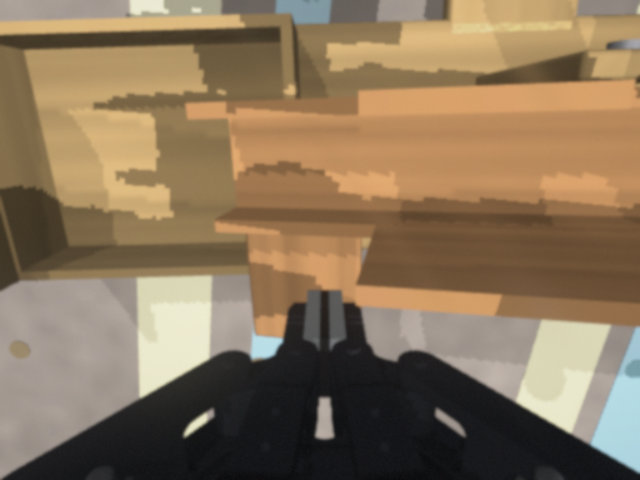

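The gate seems to have followed (no force on the tool). I'll lift straight up and confirm from the other cameras.

Request:
jog_arm(deltas=[[[0,0,-20,0,0,0,0],[0,0,-45,0,0,0,0],[0,0,-50,0,0,0,0],[0,0,-50,0,0,0,0],[0,0,-40,0,0,0,0]]])

```text
clock: 4.3
eef_pos: [0.48, 0.0542, 0.3084]
tool_rot: [0.998, 0.058, 0.002, 0.003]
ft_force: [1.6, 0.7, 1.2]
grip_width: -0.0004
```

Request:
jog_arm(deltas=[[[-10,45,-5,0,0,0,0],[-10,45,0,0,0,0,0],[-5,45,0,0,0,0,0],[0,45,0,0,0,0,0],[0,40,0,0,0,0,0]]])

```text
clock: 4.8
eef_pos: [0.4871, -0.168, 0.3281]
tool_rot: [0.998, 0.066, 0.015, 0.004]
ft_force: [1.2, -0.2, 0.5]
grip_width: -0.0
```

```bash
python3 - <<'E'
from h import *
q=np.load("q.npy"); o=report(q); w=camera_model("wrist"); print(o["tool_rot"])
im=camera("wrist")[:,:,::-1].copy()
T=np.eye(4);T[:3,:3]=R.from_quat(o["tool_rot"]).as_matrix();T[:3,3]=o["eef_pos"]; T=T@w["T_tool_cam"]
for (u,v) in proj(w,s2w(q,[[-.06,-.113,.139],[.061,-.085,.225],[.025,0,.156]]),T): print(u.round(),v.round()); cv2.drawMarker(im,(int(u),int(v)),(0,0,255),cv2.MARKER_CROSS,12,1)
s=camera("scene")[170:270,160:330,::-1]
out=np.vstack([cv2.resize(im,(448,336)),cv2.resize(s,(448,264),interpolation=cv2.INTER_CUBIC)])
cv2.imwrite("pics/w3.png",out)
E
```

```text
t 4.8 tcp [ 0.4871 -0.168   0.3281] sorter [-0.0961 -0.1139  0.3281] F [ 1.2 -0.2  0.5] w -0.0
[0.9977005  0.06593495 0.01525214 0.00369777]
256.0 133.0
213.0 -31.0
133.0 44.0
```

View pics/w3.png

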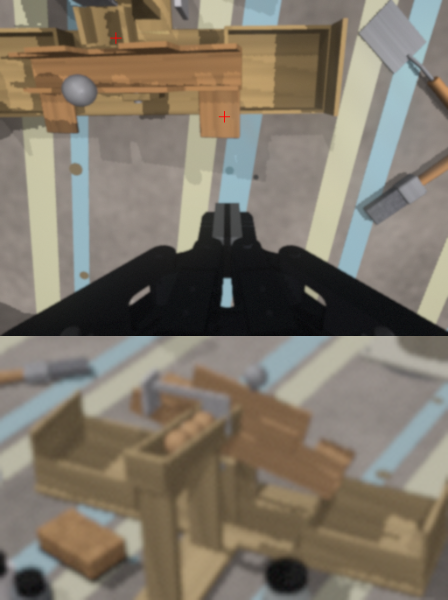

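The gate now rests tipped left. I'll level the tool and get a closer view of the tab.

```bash
cat >> h.py <<'E'
def fix(q,tgt):
    o=get_obs(); Rc=R.from_quat(o["tool_rot"]); Rs=R.from_euler("z",q[2]); Rd=Rs*R.from_euler("x",np.pi)
    print("rot deg",(Rc.inv()*Rd).as_rotvec(degrees=True).round(1),"shift mm",(Rc.inv().apply(s2w(q,tgt)[0]-o["eef_pos"])*1e3).round(0))
E
python3 -c "
from h import *
fix(np.load('q.npy'),[-.02,-.16,.30])"
```

```text
rot deg [ 0.6 -1.6 -0.8] shift mm [76. 42. 30.]
```

Request:
jog_arm(deltas=[[[38,21,14,0.6,-1.6,-0.8,0],[38,21,14,0,0,0,0],[0,0,0,0,0,0,0]]])

```text
clock: 5.2
eef_pos: [0.5671, -0.2026, 0.2981]
tool_rot: [0.998, 0.068, -0.002, -0.002]
ft_force: [-0.8, 0.4, -1.1]
grip_width: 0.0003
```

```bash
python3 - <<'E'
from h import *
q=np.load("q.npy"); o=report(q); w=camera_model("wrist"); print(o["tool_rot"])
im=camera("wrist")[:,:,::-1].copy()
for t in ("shutter_tab","shutter"): print(t,[(round(d["conf"],2),np.round(d["at"]).tolist(),int(d["pixels"].sum())) for d in masks_of(t,"wrist")[:3]])
T=np.eye(4);T[:3,:3]=R.from_quat(o["tool_rot"]).as_matrix();T[:3,3]=o["eef_pos"]; T=T@w["T_tool_cam"]
np.save("T1.npy",T)
for (u,v) in proj(w,s2w(q,[[-.06,-.113,.139],[.061,-.085,.225],[.025,0,.156]]),T): print(u.round(),v.round()); cv2.drawMarker(im,(int(u),int(v)),(0,0,255),cv2.MARKER_CROSS,12,1)
cv2.imwrite("pics/w4.png",cv2.resize(im,(768,576)))
E
```

```text
t 5.2 tcp [ 0.5671 -0.2026  0.2981] sorter [-0.0217 -0.1594  0.2981] F [-0.8  0.4 -1.1] w 0.0
[ 0.99765279  0.06841165 -0.00246478 -0.00163549]
shutter_tab [(0.72, [135.0, 86.0], 2463)]
shutter [(0.88, [136.0, 84.0], 2227)]
215.0 204.0
144.0 79.0
81.0 123.0
```

View pics/w4.png

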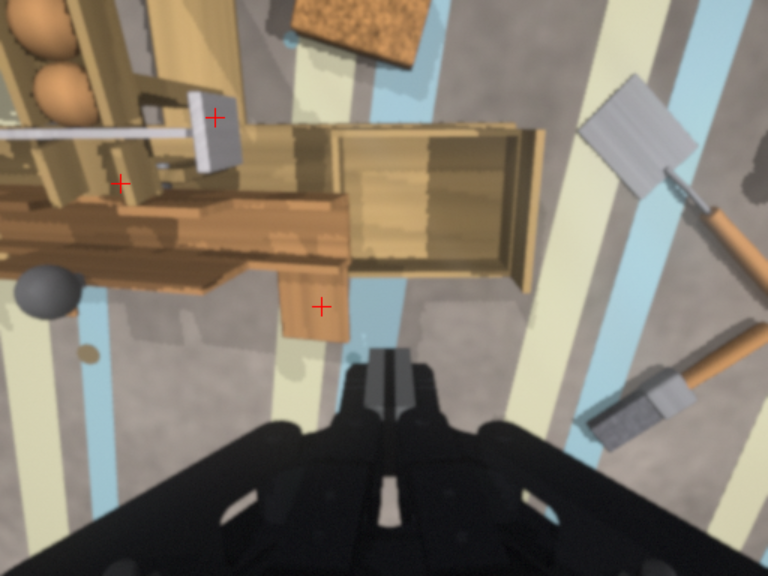

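The wrist view shows the tab's top edge at (200,131) against my prediction (216,118). So the tab sits at about x 55 mm with its face at y -81 mm in my frame, and ball 1 is at (65,95). I'll move to its outer side and then down.

Request:
jog_arm(deltas=[[[39,-15,0,0,0,0,0],[39,-13,0,0,0,0,0],[0,0,45,0,0,0,0],[0,0,40,0,0,0,0],[0,0,16,0,0,0,0]]])

```text
clock: 5.85
eef_pos: [0.6456, -0.1593, 0.2197]
tool_rot: [0.997, 0.07, 0.016, 0.005]
ft_force: [-1.3, 1.0, -0.3]
grip_width: -0.0001
```

```bash
python3 - <<'E'
from h import *
q=np.load("q.npy"); report(q); fix(q,[.055,-.105,.195])
im=camera("wrist")[:,:,::-1].copy()
cv2.imwrite("pics/w5.png",cv2.resize(im,(640,480)))
E
```

```text
t 5.85 tcp [ 0.6456 -0.1593  0.2197] sorter [ 0.0621 -0.1274  0.2197] F [-1.3  1.  -0.3] w -0.0
rot deg [ 0.6 -1.8  0. ] shift mm [ -8. -23.  24.]
```

View pics/w5.png

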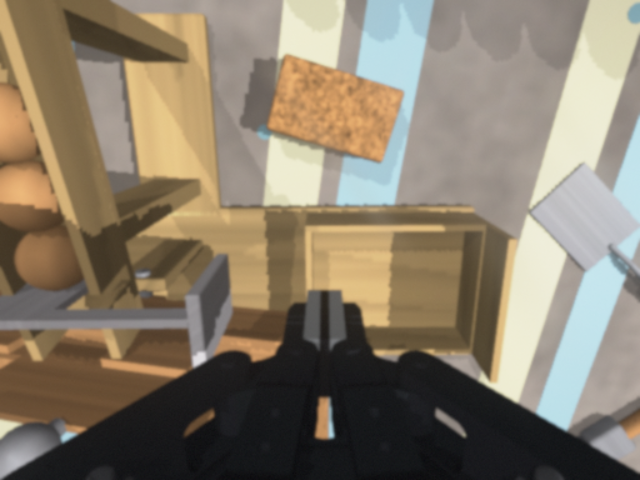

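The tab's upper edge runs about (188,292)-(196,366), so its middle lies about 12 mm towards -x of the fingertips at (323,292). I'll correct that and the tilt, then lower.

Request:
jog_arm(deltas=[[[-10,0,12,0.6,-1.8,0,0],[0,0,12,0,0,0,0],[0,-10,0,0,0,0,0],[0,0,0,0,0,0,0]]])

```text
clock: 6.3
eef_pos: [0.6322, -0.149, 0.1991]
tool_rot: [0.998, 0.07, 0.001, 0.001]
ft_force: [-0.1, -0.1, 1.5]
grip_width: 0.0001
```

```bash
python3 - <<'E'
from h import *
q=np.load("q.npy"); report(q); fix(q,[.052,-.091,.195])
E
```

```text
t 6.3 tcp [ 0.6322 -0.149   0.1991] sorter [ 0.0502 -0.1154  0.1991] F [-0.1 -0.1  1.5] w 0.0
rot deg [ 0.1 -0.1  0. ] shift mm [  2. -24.   4.]
```

Request:
jog_arm(deltas=[[[0,-13,3,0,0,0,0],[0,-13,0,0,0,0,0],[0,-13,0,0,0,0,0],[0,-13,0,0,0,0,0],[0,-10,0,0,0,0,0]]])

```text
clock: 6.8
eef_pos: [0.6236, -0.0842, 0.1983]
tool_rot: [0.998, 0.07, 0.003, 0.002]
ft_force: [0.3, -5.6, 1.4]
grip_width: -0.0001
```

```bash
python3 - <<'E'
from h import *
q=np.load("q.npy"); report(q); fix(q,[.052,-.043,.195])
im=camera("wrist")[:,:,::-1].copy()
cv2.imwrite("pics/w6.png",cv2.resize(im,(640,480)))
E
```

```text
t 6.8 tcp [ 0.6236 -0.0842  0.1983] sorter [ 0.0508 -0.05    0.1983] F [ 0.3 -5.6  1.4] w -0.0
rot deg [ 0.3 -0.3 -0. ] shift mm [ 1. -7.  3.]
```

View pics/w6.png

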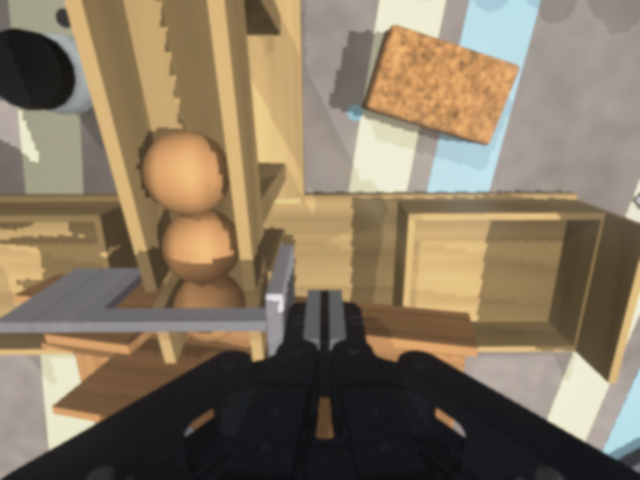

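The fingers press on the tab at (278,310), the shutter is nearly aside and the balls are starting to roll. I'll finish the push gently to the stop.

Request:
jog_arm(deltas=[[[0,-5,0,0,0,0,0],[0,-5,0,0,0,0,0],[0,-4,0,0,0,0,0]]])

```text
clock: 7.15
eef_pos: [0.6237, -0.0852, 0.1992]
tool_rot: [0.998, 0.065, 0.004, 0.021]
ft_force: [2.3, -10.4, -2.1]
grip_width: 0.0004
```

The force rose to 10 N with no further travel, so the shutter is at its stop. I'll back off along the tool's +y, then go up and away.

Request:
jog_arm(deltas=[[[0,15,0,0,0,0,0],[0,25,0,0,0,0,0],[0,20,0,0,0,0,0],[0,0,-40,0,0,0,0],[0,0,-50,0,0,0,0]]])

```text
clock: 7.65
eef_pos: [0.6274, -0.1409, 0.2851]
tool_rot: [0.998, 0.066, -0.004, 0.017]
ft_force: [1.2, 0.0, -0.5]
grip_width: 0.0
```

Request:
jog_arm(deltas=[[[0,0,-40,0,0,0,0],[-45,20,0,0,0,0,0],[-45,20,0,0,0,0,0],[-45,20,0,0,0,0,0],[-45,20,0,0,0,0,0]]])

```text
clock: 8.15
eef_pos: [0.4698, -0.2431, 0.3369]
tool_rot: [0.997, 0.072, 0.009, 0.018]
ft_force: [0.8, -1.1, -0.0]
grip_width: 0.0001
```

Request:
jog_arm(deltas=[[[-45,20,0,0,0,0,0],[-45,20,0,0,0,0,0],[0,0,0,0,0,0,0],[0,0,0,0,0,0,0],[0,0,0,0,0,0,0]]])

```text
clock: 8.65
eef_pos: [0.3802, -0.298, 0.3401]
tool_rot: [0.997, 0.069, 0.013, 0.018]
ft_force: [0.1, 0.0, -0.7]
grip_width: 0.0002
```

```bash
python3 - <<'E'
from h import *
q=np.load("q.npy"); report(q)
a=camera("top")[85:235,160:360,::-1]; b=camera("scene")[170:290,160:340,::-1]
cv2.imwrite("pics/f.png",np.vstack([cv2.resize(a,(400,300),interpolation=cv2.INTER_CUBIC),cv2.resize(b,(400,267),interpolation=cv2.INTER_CUBIC)]))
for n in ("top","scene"): print([(round(d["conf"],2),np.round(d["at"]).tolist(),int(d["pixels"].sum())) for d in masks_of("ball1",n)[:4]])
E
```

```text
t 8.65 tcp [ 0.3802 -0.298   0.3401] sorter [-0.2201 -0.2277  0.3401] F [ 0.1  0.  -0.7] w 0.0
[(0.57, [190.0, 196.0], 63), (0.43, [195.0, 198.0], 45)]
[(0.66, [260.0, 205.0], 1535), (0.6, [306.0, 243.0], 88), (0.42, [318.0, 248.0], 69), (0.37, [289.0, 238.0], 61)]
```

View pics/f.png

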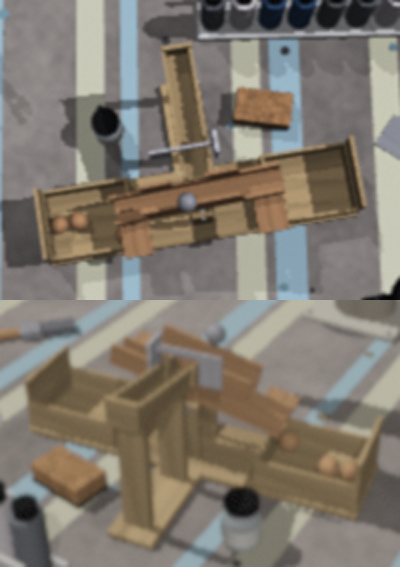

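The chute is empty. Two balls are in the left tray, and a third is at the gate's end (scene (289,440)), maybe still rolling. I'll wait a second and look again.

Request:
jog_arm(deltas=[[[0,0,0,0,0,0,0],[0,0,0,0,0,0,0],[0,0,0,0,0,0,0],[0,0,0,0,0,0,0],[0,0,0,0,0,0,0]]])

```text
clock: 9.35
eef_pos: [0.383, -0.2958, 0.3383]
tool_rot: [0.997, 0.072, 0.011, 0.017]
ft_force: [-1.5, 0.4, -0.3]
grip_width: -0.0001
```

Request:
jog_arm(deltas=[[[0,0,0,0,0,0,0],[0,0,0,0,0,0,0],[0,0,0,0,0,0,0],[0,0,0,0,0,0,0],[0,0,0,0,0,0,0]]])

```text
clock: 9.85
eef_pos: [0.3829, -0.296, 0.3384]
tool_rot: [0.997, 0.072, 0.011, 0.017]
ft_force: [-0.5, -0.2, -0.3]
grip_width: -0.0002
```

```bash
python3 - <<'E'
from h import *
q=np.load("q.npy"); report(q)
a=camera("top")[135:225,160:300,::-1]; b=camera("scene")[180:270,220:340,::-1]
cv2.imwrite("pics/f2.png",np.vstack([cv2.resize(a,(400,257),interpolation=cv2.INTER_CUBIC),cv2.resize(b,(400,300),interpolation=cv2.INTER_CUBIC)]))
for n in ("top","scene"): print([(round(d["conf"],2),np.round(d["at"]).tolist(),int(d["pixels"].sum())) for d in masks_of("ball1",n)[:5]])
E
```

```text
t 9.85 tcp [ 0.3829 -0.296   0.3384] sorter [-0.2171 -0.226   0.3384] F [-0.5 -0.2 -0.3] w -0.0
[(0.73, [257.0, 182.0], 7243), (0.47, [194.0, 197.0], 76)]
[(0.63, [316.0, 245.0], 53), (0.6, [291.0, 236.0], 49), (0.4, [307.0, 240.0], 65)]
```

View pics/f2.png

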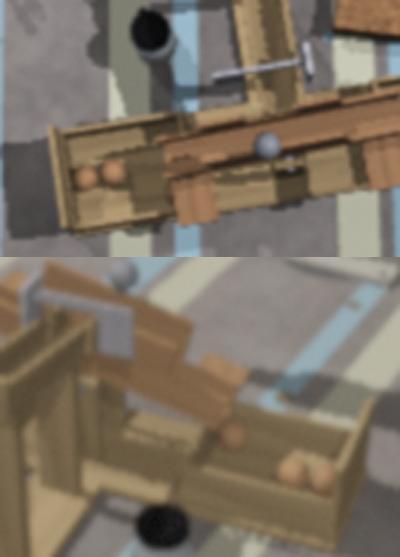

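```bash
python3 - <<'E'
from h import *
q=np.load("q.npy"); m=camera_model("scene"); f=192/np.tan(np.radians(m["fovy"]/2)); Tm=np.array(m["pose"])
for n,px in (("b3",(290,235)),("b2",(307.5,242)),("b1",(317,245))):
    d=Tm[:3,:3]@[(px[0]-m["cx"])/f,(px[1]-m["cy"])/f,1]
    for z in (.033,.06,.08,.1):
        p=Tm[:3,3]+d*(z-Tm[2,3])/d[2]; s=(p-[q[0],q[1],0])@R.from_euler("z",q[2]).as_matrix()
        pt=((proj(camera_model("top"),p)[0]-[160,135])*2.857).round()
        print(n,z,s.round(3),"topcrop",pt)
E
```

```text
b3 0.033 [-0.032  0.141  0.033] topcrop [172. 185.]
b3 0.06 [0.002 0.152 0.06 ] topcrop [156. 156.]
b3 0.08 [0.027 0.16  0.08 ] topcrop [144. 134.]
b3 0.1 [0.052 0.168 0.1  ] topcrop [132. 111.]
b2 0.033 [-0.019  0.206  0.033] topcrop [117. 183.]
b2 0.06 [0.015 0.215 0.06 ] topcrop [102. 154.]
b2 0.08 [0.039 0.221 0.08 ] topcrop [ 91. 132.]
b2 0.1 [0.064 0.227 0.1  ] topcrop [ 80. 109.]
b1 0.033 [-0.016  0.239  0.033] topcrop [ 90. 185.]
b1 0.06 [0.017 0.246 0.06 ] topcrop [ 76. 156.]
b1 0.08 [0.042 0.252 0.08 ] topcrop [ 65. 134.]
b1 0.1 [0.067 0.257 0.1  ] topcrop [ 54. 111.]
```

Ball 3's ray meets the tray floor at sorter (x -32, y 141) mm. That is inside the left tray, under the gate's lowered end, which is why the top view doesn't show it. It hasn't moved between the two looks. All three balls are down, so I'll hand in.

```bash
python3 -c "
from workcell import *
print(job_done()); print(get_obs()['clock'])"
```

```text
the job is handed in; nothing more can be done
None
the job is handed in; nothing more can be done
```

The job is done and handed in at about 10 s on the robot's clock. I pressed the raised left thumb plate with the shut fingertips, and the gate rocked over and stayed tipped left. I then pushed the shutter tab until it stopped moving, with the force at about 10 N, and backed off up and clear of everything.

**Last checks:**
- **Gate and shutter:** the last pictures show the gate tipped left, the shutter aside and the chute empty.
- **Balls:** two lie in the open in the left tray. The third is hidden from the top camera by the gate's lowered end. Its scene position, taken at floor height, is inside the tray near the inner wall, and it was there in both looks 1.2 s apart. That position comes from one camera only.
- **Robot and bystanders:** the wrist force was near zero with the arm clear. The jar and sanding block, the ones in the final view, were where they started.

**What disagreed:** the sorter's fitted pose was off from the close wrist views by up to 1 cm around the shutter tab. I corrected this from the wrist views before pushing.

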